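# Lay the coffee tray and put the drip filter back together on its mug

## Task

Put the washed steel drip filter together on the mug: the filter body level and centred on the mug's rim, the press knob-up on the floor of the filter body, then the lid on top. Lay the rest of the tray to the right of the mug, as you face it: the teaspoon flat at the tray's right-hand end, pointing front to back, and the milk jug in the middle of the tray between mug and spoon, set down gently and never tipped over. Don't shove or tip the mug, and leave the tin and the can opener alone.

Things in the scene. Friction and masses are not known exactly. Their poses are not given: they have to be found in the camera images.
- tray: Dark wooden serving tray, fixed, 210 mm front to back (its x, +x away from the robot), 340 mm left to right (its y, +y to the left end). Origin: centre of the underside; inner floor 6 mm above it. Rim 8 mm thick, 16 mm high, so the floor is 194 x 324 mm. Low steel bow handles at the short ends. The mug stands in its left part, about 90 mm left of the centre.
- mug_rim (a point): Striped mug (loose, 90 mm high) on the tray's left part. The point is on the cup's axis at rim level, 90 mm above the tray floor; z up. 86 mm outside diameter, mouth about 70 mm wide inside; its ear handle points to -y of this frame (towards the robot), reaching 76 mm from the axis.
- phin: Filter body, plain steel, 54 mm high, 130 g: round open chamber (60 to 62 mm outside, 56 to 58 inside) on a flat flange 96 mm wide, with a short collar (52 mm wide, 6 mm deep) below that drops into the mug's mouth. Origin: centre of the collar's underside, z up; flange at 6 to 9 mm, chamber floor at 9, rim at 54. On the mug the flange lies on the rim. Grasp the chamber from outside.
- press: Press of the filter, plain steel, 63 mm high, 60 g: perforated disc (50 mm wide, 3 mm thick) with a thin stem and a knob (14 mm wide, 45 to 63 mm above the disc's underside). Origin: centre of the disc's underside, z up. It drops into the chamber until the disc lies on the floor; the knob then stands just above the chamber rim and fits under the lid's dome.
- lid: Lid of the filter, plain steel, 52 mm high, 70 g: flat flange (70 mm wide), hollow dome above it up to 31 mm, round knob on top (16 mm wide, 38 to 52 mm above the origin), and below the flange a plug ring (49 mm wide, 6 mm deep) that goes into the chamber. Origin: centre of the plug ring's underside, z up. On the filter its flange, 6 mm above the origin, lies on the chamber rim.
- jug: Small white china milk jug, open, 66 mm high, 56 mm across the belly (widest 28 mm above its foot), about 160 g; little ear handle towards its -y reaching 47 mm from the axis, pouring lip towards +y. Origin: centre of its underside, z up. Grasp the belly across its x axis.
- teaspoon: Steel teaspoon lying flat, 130 mm long (its x axis), 26 mm wide, 11 mm high. Origin at its middle, at the level it lies on, z up. 30 g.
- tin: Labelled food tin, 75 mm diameter, 58 mm high, standing behind the work; a bystander to be left alone. Origin at the centre of its underside.
- opener: Can opener with a black handle, 174 mm long (its x axis), 41 wide, 20 high, lying behind the work; a bystander to be left alone. Origin at the centre of its underside.
There are look-alikes about, which are no part of the job. Leave any purple look-alike of the press alone.

How it is judged:
At the end, for the whole second after the job is handed in: Mug within 25 mm of its start, upright; filter body level on its rim (13 mm); press on chamber floor (6 mm); lid level on it (7 mm). From tray centre: jug upright 25 mm left to 55 right, 50 front/back; spoon flat 70-150 mm right, 45 front/back, within 0.4 rad of front-back. All at rest (horizontal distance between phin and mug_rim below 0.013 m and z of phin in the frame of mug_rim between -0.009 and -0.003 m and angle between each of phin, mug_rim's own z axis and vertical below 0.06 rad and horizontal distance between press and phin below 0.006 m and z of press in the frame of phin between 0.006 and 0.012 m and angle between press's own z axis and vertical below 0.1 rad and horizontal distance between lid and phin below 0.007 m and z of lid in the frame of phin between 0.045 and 0.051 m and angle between each of lid, jug's own z axis and vertical below 0.08 rad and distance of mug_rim from where it was at the start of the episode below 0.025 m and z of mug_rim in the frame of tray between 0.092 and 0.1 m and y of jug in the frame of tray between -0.055 and 0.025 m and x of jug in the frame of tray between -0.05 and 0.05 m and z of jug in the frame of tray below 0.01 m and y of teaspoon in the frame of tray between -0.15 and -0.07 m and x of teaspoon in the frame of tray between -0.045 and 0.045 m and z of teaspoon in the frame of tray below 0.012 m and angle between teaspoon's own z axis and vertical below 0.12 rad and angle between the x axis of teaspoon and the x axis of tray, either way round below 0.4 rad and linear speed of each of phin, press, lid, jug, teaspoon below 0.02 m/s); the robot touches nothing.
It fails at once if the mug is shoved by more than 30 mm or tipped (distance of mug_rim from where it was at the start of the episode above 0.03 m or angle between mug_rim's own z axis and vertical above 0.3 rad).
It fails at once if the milk jug is tipped over (angle between jug's own z axis and vertical above 0.7 rad).
It fails at once if the milk jug is dropped onto the tray (still falling faster than 0.7 m/s within 25 mm of its floor) (horizontal distance between jug and tray below 0.15 m and z of jug in the frame of tray below 0.031 m and linear speed of jug above 0.7 m/s).
It fails at once if the tin or the can opener is moved by more than 20 mm (distance of any of tin, opener from where it was at the start of the episode above 0.02 m).
It also fails if it takes over 128 s, if anything falls off the work surface, if the arm or the gripper's body presses on something with over 40 N, if the wrist force passes 120 N, or if a joint passes its speed limit or range.

## Robot

A 7-joint arm with a two-finger parallel gripper is mounted at the origin on a cart in front of the work surface, level with it; the furniture and walls round the work are solid. World frame = base frame: x ahead of the robot, y to its left, z up, the work surface at z = 0. Lengths are in m, angles in rad, forces in N, time in s.
With the tool pointing down it reaches from about 0.35 to 0.9 m from the base axis. Payload 8.1 kg.
Tool frame: the origin (TCP) lies midway between the tips of the shut fingers; the grasp point (between the pads) lies 19 mm behind it (manip.hold_point_z is the distance from the TCP to the grasp point, in m); z points along the fingers, y is the line along which they close (so a half turn about z gives the same grasp; the last joint's range is limited). The gripper opens to 92 mm and grips with 3 to 60 N. Pads are 19 mm wide; open, the fingers measure 130 mm over their backs; the gripper's body (75 mm by 190 mm) begins 47 mm behind the grasp point.
Start: joints at [1.124, 0.434, 0.025, 1.573, -0.012, 1.134, -0.075], TCP at [0.211, -0.588, 0.227] pointing down, gripper open.
Joint ranges: [-2.62, 2.62], [-0.44, 2.09], [-1.27, 1.32], [0.08, 2.57], [-1.32, 4.46], [0.12, 2], [-2.74, 2.74]. Speed limits (rad/s): [2.22, 2.22, 3.01, 3.01, 3.14, 3.14, 3.14].

## Interface

Orientations are given as a unit quaternion [x, y, z, w].
In Python, from cell import get_obs, snapshot, manip, models gives the robot as it stands.
- The arm moves only by the shell command python3 -m handwheel 'ROWS'. ROWS is JSON, a list that holds one entry, the list of rows, each a list of 7 numbers: the shift along the tool's x, y, z in m, then the turn, a rotation vector about the tool's x, y, z in rad, then the closure, from 0 (fully open) to 1 (shut). In form: [[[x, y, z, wx, wy, wz, gripper], ...]]. A call has 1 to 5 rows; each row is the pose to reach, as a shift and turn from the pose commanded when the call began, along the tool's axes at that moment; what a row does not reach only later rows make up. A row lasts 1/8 s, in which the tool goes at most 62.5 mm and 10.7 degrees, less where a joint would pass 70% of its speed; a pose out of reach is approached as far as the arm can. A call with a gripper value outside its range is refused whole. The fingers move at their own pace and stop on an object; the grip force is fixed at half the most. Time passes only in rows, so rows that repeat a pose let the fingers close. It gives the time, the measured TCP pose, the force, the opening and the grip force at its end, in the units of the state.
- get_obs(): the state, without advancing time (a new reading comes with each control period).
- snapshot(name): name is "scene" or "top" or "wrist"; returns a dict with "frame" (420x560x3 uint8, red, green, blue), "range_z" (420x560 float32, m along the optical axis (not along the pixel's ray), 0 where there is no reading), "K" (3x3 intrinsics, pixels), "rvec" (rotation vector, rad) and "tvec" (3), from world to camera coordinates, as OpenCV has them. Camera axes: x right, y down, z forward; pixel columns grow to the right and rows downward; lengths in m; the calibration is good to about 2 mm. A picture is of the moment at which its call begins.
- manip.finish_job(): hands the job in; it is judged then, once.
Trained networks look in a picture, given as the dict that the camera call returned (one of the last four; its "shot" number tells which), for a name from the list of things; names that differ only in an ending like _2 or _b are one class to them, and where a whole thing is asked for, a point or a joint stands for the part that bears it (a point fixed in the world has none). Each returns a list of dicts, best first, with "confidence" (0 to 1); they miss things now and then, are a little off and sometimes report something else, mostly with a low value. They report only what shows in the picture. A call takes as long as a camera call. They do not tell look-alikes from the thing itself.
- models.boxes_of(picture, label): "position" ([x, y, z] in m, in world coordinates, good to about 4 mm: the middle of the surface that is visible of it).
- models.cut_out(picture, label): "pixels" (420x560 bool, what is visible of it).
- models.place_of(picture, label): "position" ([x, y, z] in m, in world coordinates, good to about 4 mm: a listed point, or the origin of a listed thing).
The state is a dict: "clock": time; "qpos": joint angles; "qd": joint speeds; "effort": joint torques, N m; "tool_pos": TCP position; "eef_rot": TCP orientation; "force": force on the tool from outside, world axes, zero at the start; "torque": the same for the moment, N m; "grip_width": opening from 0.0 (shut) to 1.0 (fully open); "grip_force": force on a finger pad.
Only numpy, scipy, OpenCV 4.12 (cv2) and the standard library are available. Lean on these libraries where they do the work, as an engineer would, in place of code of your own. Each camera call takes 0.05 s, during which the arm holds its last target. There are 200 camera calls.

## Working session

There is one attempt and no reset: what is moved stays moved. The work goes in short steps, Python scripts to look and compute and a shell command to move; the robot and the scene stay as the last step left them, time stands still between calls to the robot, and variables do not carry over. Pictures are saved under pics/ and viewed, at most 16 in all, crops included, and the job is handed in when it is done.

```bash
ls; mkdir -p pics; cat > h.py <<'E'
import numpy as np, cv2, json
from cell import get_obs, snapshot, manip, models
from scipy.spatial.transform import Rotation as R
def save(s,n,crop=None,f=1):
    im=s["frame"][:,:,::-1]
    if crop: x0,y0,x1,y1=crop; im=im[y0:y1,x0:x1]
    cv2.imwrite("pics/"+n,cv2.resize(im,None,fx=f,fy=f,interpolation=cv2.INTER_CUBIC))
def pix(s,p):
    q=cv2.projectPoints(np.array([p],float),s["rvec"],s["tvec"],s["K"],None)[0].ravel(); return q.round(0).astype(int).tolist()
def cloud(s):
    z=s["range_z"]; v,u=np.mgrid[:z.shape[0],:z.shape[1]]; K=s["K"]
    c=np.stack([(u-K[0,2])/K[0,0]*z,(v-K[1,2])/K[1,1]*z,z],-1)
    w=(c-np.ravel(s["tvec"]))@cv2.Rodrigues(np.array(s["rvec"],float))[0]
    w[z==0]=np.nan; return w
E
python3 - <<'E'
from h import *
for n in ("scene","top"):
    s=snapshot(n); save(s,n+"0.png")
    for l in "tray mug_rim phin press lid jug teaspoon tin opener".split():
        for d in models.place_of(s,l): print(n,l,np.round(d["position"],3),pix(s,d["position"]),round(d["confidence"],2))
o=get_obs(); print(o["clock"],o["tool_pos"],R.from_quat(o["eef_rot"]).as_matrix().round(3),o["grip_width"])
E
```

```text
pics
scene tray [ 0.571  0.233 -0.001] [221, 277] 0.63
scene mug_rim [0.567 0.326 0.098] [184, 276] 0.94
scene mug_rim [ 0.518 -0.343  0.001] [386, 185] 0.65
scene phin [ 0.454 -0.211  0.004] [374, 217] 0.87
scene phin [ 0.587 -0.203 -0.002] [338, 194] 0.44
scene press [ 0.375  0.048 -0.002] [328, 287] 0.81
scene press [ 0.644 -0.005 -0.002] [275, 216] 0.73
scene press [ 0.581 -0.087 -0.004] [311, 215] 0.71
scene press [0.384 0.156 0.002] [293, 309] 0.59
scene lid [ 0.588 -0.206 -0.002] [338, 194] 0.83
scene jug [ 0.441 -0.071 -0.002] [342, 247] 0.79
scene teaspoon [ 0.516 -0.346  0.001] [387, 185] 0.55
scene teaspoon [ 0.579 -0.085 -0.005] [311, 216] 0.24
scene tin [ 0.758 -0.013 -0.   ] [253, 193] 0.82
scene opener [ 0.76  -0.196  0.002] [298, 165] 0.85
scene opener [0.565 0.322 0.096] [187, 276] 0.27
top tray [0.571 0.235 0.   ] [177, 218] 0.75
top mug_rim [0.57  0.328 0.1  ] [130, 213] 0.69
top phin [ 0.45  -0.21  -0.001] [348, 265] 0.72
top press [ 0.582 -0.084  0.   ] [299, 215] 0.85
top press [ 0.643 -0.006 -0.   ] [270, 192] 0.68
top press [0.382 0.046 0.002] [249, 292] 0.66
top press [0.384 0.159 0.001] [204, 291] 0.56
top lid [ 0.587 -0.204 -0.001] [345, 213] 0.81
top jug [ 0.447 -0.072 -0.003] [295, 266] 0.88
top jug [0.569 0.235 0.003] [177, 219] 0.49
top teaspoon [ 0.442 -0.07  -0.001] [294, 268] 0.66
top teaspoon [ 0.516 -0.342  0.   ] [398, 240] 0.48
top tin [ 0.759 -0.011  0.002] [272, 149] 0.91
top opener [ 0.768 -0.199  0.003] [342, 146] 0.62
1.0 [ 0.21064619 -0.58844496  0.22675924] [[ 0.941  0.337 -0.   ]
 [ 0.337 -0.941 -0.   ]
 [-0.     0.    -1.   ]] 1.0013552804121197
```

View pics/scene0.png

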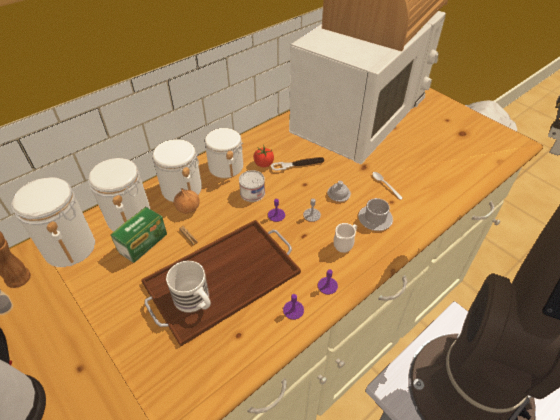

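View pics/top0.png

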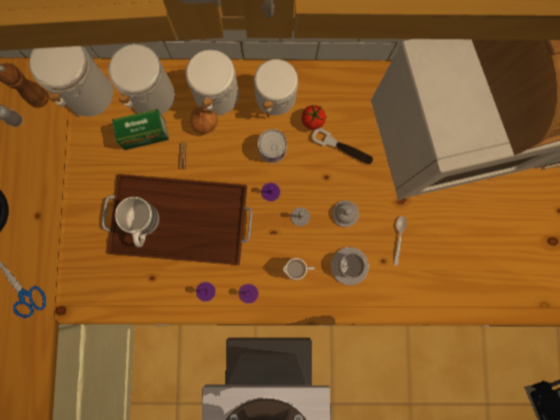

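```bash
python3 - <<'E'
from h import *
s=snapshot("top"); w=cloud(s)
t=snapshot("scene"); 
a=cv2.resize(s["frame"][180:305,190:420,::-1],None,fx=3,fy=3,interpolation=cv2.INTER_CUBIC)
cv2.imwrite("pics/crop.png",a)
for src,sw in ((s,w),(t,cloud(t))):
  for l in "phin press lid jug teaspoon mug_rim tray".split():
    for d in models.cut_out(src,l)[:4]:
        m=d["pixels"]; p=sw[m]; p=p[~np.isnan(p).any(1)]
        if len(p)<8: continue
        zt=np.percentile(p[:,2],97); q=p[p[:,2]>zt-0.008]
        c=src["frame"][m].mean(0).astype(int)
        r=cv2.minAreaRect(p[:,:2].astype(np.float32)*1000)
        print(src["shot"],l,round(d["confidence"],2),"px",np.argwhere(m).mean(0)[::-1].astype(int),"rgb",c,"ztop",zt.round(3),"topmid",((q.min(0)+q.max(0))/2).round(3),"allmid",((p.min(0)+p.max(0))/2).round(3),"size",np.ptp(p,0).round(3),"rect",np.round(r[0]),np.round(r[1]),round(r[2],1))
E
```

```text
3 phin 0.95 px [349 265] rgb [110  93  76] ztop 0.054 topmid [ 0.451 -0.212  0.052] allmid [ 0.45  -0.212  0.03 ] size [0.095 0.095 0.057] rect [ 450. -212.] [94. 94.] 62.8
3 press 0.7 px [248 292] rgb [94 42 79] ztop 0.064 topmid [0.38  0.047 0.063] allmid [0.379 0.045 0.032] size [0.046 0.046 0.071] rect [379.  45.] [46. 46.] 0.5
3 press 0.61 px [270 191] rgb [82 33 80] ztop 0.065 topmid [ 0.643 -0.009  0.064] allmid [ 0.644 -0.01   0.032] size [0.044 0.042 0.073] rect [644. -10.] [44. 42.] 0.6
3 press 0.6 px [205 290] rgb [89 39 79] ztop 0.064 topmid [0.384 0.157 0.062] allmid [0.384 0.157 0.032] size [0.046 0.049 0.071] rect [384. 157.] [46. 49.] 0.2
3 press 0.55 px [300 215] rgb [121 103  85] ztop 0.063 topmid [ 0.579 -0.086  0.06 ] allmid [ 0.578 -0.086  0.03 ] size [0.048 0.047 0.069] rect [579. -86.] [45. 47.] 45.9
3 lid 0.98 px [345 212] rgb [115  96  78] ztop 0.051 topmid [ 0.586 -0.203  0.051] allmid [ 0.587 -0.204  0.029] size [0.067 0.066 0.052] rect [ 587. -204.] [67. 66.] 4.9
3 jug 0.72 px [295 268] rgb [138 112  83] ztop 0.068 topmid [ 0.442 -0.068  0.067] allmid [ 0.
[... 1934 characters left out ...]
5. 118.] 31.2
4 jug 0.61 px [304 161] rgb [99 79 60] ztop 0.017 topmid [ 0.754 -0.212  0.014] allmid [ 0.757 -0.214  0.008] size [0.076 0.131 0.023] rect [ 757. -214.] [137.  38.] 70.3
4 teaspoon 0.43 px [384 182] rgb [214 193 168] ztop 0.011 topmid [ 0.517 -0.345  0.007] allmid [ 0.517 -0.349  0.004] size [0.128 0.046 0.016] rect [ 517. -339.] [ 32. 128.] 72.5
4 mug_rim 0.93 px [187 285] rgb [164 148 129] ztop 0.095 topmid [0.564 0.324 0.093] allmid [0.583 0.312 0.049] size [0.184 0.11  0.098] rect [584. 317.] [ 88. 172.] 67.7
4 tray 0.94 px [224 279] rgb [109  64  39] ztop 0.017 topmid [0.57  0.232 0.054] allmid [0.575 0.232 0.047] size [0.246 0.382 0.102] rect [573. 232.] [383. 224.] 85.2
```

View pics/crop.png

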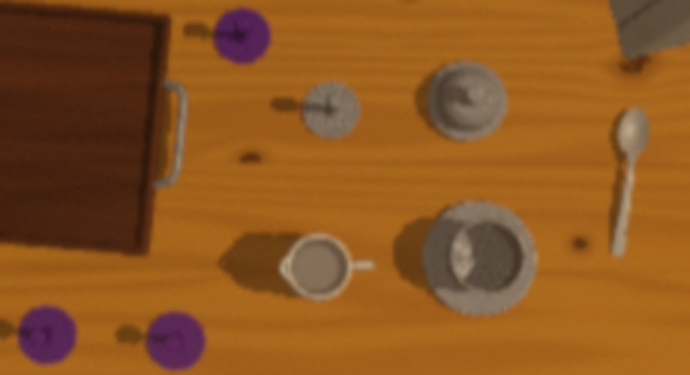

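The steel press at top-view pixel (300,215) is the one that fits "plain steel". The other three, at (270,191), (248,292) and (205,290), are purple look-alikes to leave alone. The phin is at (349,265), the lid at (345,212), the jug at (295,268) with its handle to the right (−y), and the spoon at (399,240), roughly parallel to the tray's x axis.

```bash
cat >> h.py <<'E'
def go(p,yaw=0.0):
    "shift and turn in tool axes from the present pose to TCP p, pointing down, tool x at world angle yaw"
    o=get_obs(); r=R.from_quat(o["eef_rot"])
    t=R.from_euler("z",yaw)*R.from_euler("x",np.pi)
    d=r.inv().apply(np.array(p)-o["tool_pos"]); w=(r.inv()*t).as_rotvec()
    print("clock",round(o["clock"],2),"at",np.round(o["tool_pos"],4),"shift",d.round(4),"turn",w.round(3),"w",round(o["grip_width"],3))
E
python3 -m handwheel '[[[0.2,-0.15,0.03,0,0,0.15,0],[0.352,-0.274,0.06,0,0,0.344,0],[0.352,-0.274,0.06,0,0,0.344,0],[0.352,-0.274,0.06,0,0,0.344,0],[0.352,-0.274,0.06,0,0,0.344,0]]]'
python3 -c "
from h import *
go([0.450,-0.211,0.15])"
```

```text
clock: 2.42
tool_pos: [0.3775, -0.3263, 0.1856]
eef_rot: [1.0, -0.0, 0.0, 0.0]
force: [1.8, -0.8, 0.4]
grip_width: 1.001
grip_force: 0.0
clock 2.42 at [ 0.3775 -0.3263  0.1856] shift [ 0.0724 -0.1153  0.0356] turn [ 0.001 -0.001 -0.   ] w 1.001
```

```bash
python3 -m handwheel '[[[0.072,-0.115,0.035,0,0,0,0],[0.072,-0.115,0.035,0,0,0,0],[0.072,-0.115,0.035,0,0,0,0],[0.072,-0.115,0.035,0,0,0,0]]]'
python3 - <<'E'
from h import *
s=snapshot("wrist"); w=cloud(s); save(s,"w1.png")
for d in models.place_of(s,"phin"): print(d["position"],d["confidence"])
z=w[:,:,2]; m=(z>0.046)&(z<0.06); p=w[m]; p=p[np.hypot(p[:,0]-.45,p[:,1]+.211)<.05]
print(len(p), p.min(0),p.max(0),(p.min(0)+p.max(0))/2)
go([0.45,-0.211,0.016])
E
```

```text
clock: 2.92
tool_pos: [0.4488, -0.2124, 0.1504]
eef_rot: [1.0, 0.001, -0.0, -0.0]
force: [-0.7, -1.1, -0.0]
grip_width: 0.998
grip_force: 0.0
1240 [ 0.41849418 -0.24523374  0.0460208 ] [ 0.48219605 -0.18200583  0.05543823] [ 0.45034512 -0.21361978  0.05072952]
clock 3.02 at [ 0.4479 -0.2147  0.1508] shift [ 0.0021 -0.0038  0.1348] turn [ 0.001  0.    -0.002] w 1.001
```

View pics/w1.png

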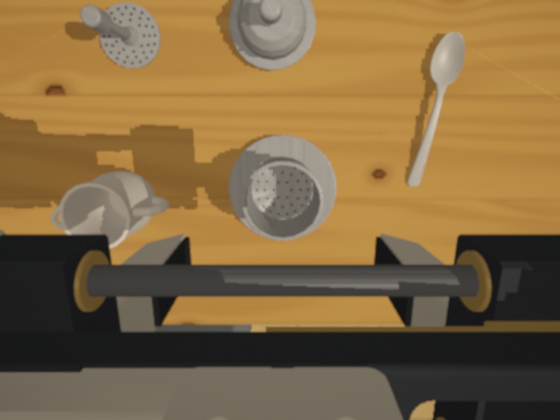

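The wrist view shows the phin upright at (283,190), with the fingers straddling its column. The lid, press, jug and spoon are as expected.

```bash
python3 -m handwheel '[[[0.002,-0.001,0.06,0,0,0,0],[0.002,-0.001,0.12,0,0,0,0],[0.002,-0.001,0.134,0,0,0,0],[0.002,-0.001,0.134,0,0,0,1],[0.002,-0.001,0.134,0,0,0,1]]]'
python3 -m handwheel '[[[0,0,0,0,0,0,1],[0,0,0,0,0,0,1],[0,0,-0.06,0,0,0,1],[0,0,-0.12,0,0,0,1],[0,0,-0.15,0,0,0,1]]]'
python3 -c "
from h import *
go([0.568,0.327,0.18])"
```

```text
clock: 3.65
tool_pos: [0.4519, -0.213, 0.0185]
eef_rot: [1.0, -0.001, 0.001, 0.001]
force: [-0.2, -0.1, -0.1]
grip_width: 0.83
grip_force: 0.0
clock: 4.28
tool_pos: [0.4516, -0.2123, 0.1701]
eef_rot: [1.0, -0.0, 0.002, 0.001]
force: [0.7, -0.9, -2.4]
grip_width: 0.651
grip_force: 30.0
clock 4.28 at [ 0.4516 -0.2123  0.1701] shift [ 0.1163 -0.5393 -0.0102] turn [ 0.002 -0.004 -0.   ] w 0.651
```

```bash
python3 -m handwheel '[[[0.014,-0.06,-0.01,0,0,0,1],[0.028,-0.12,-0.02,0,0,0,1],[0.042,-0.18,-0.02,0,0,0,1],[0.054,-0.24,-0.02,0,0,0,1],[0.066,-0.3,-0.02,0,0,0,1]]]'
python3 -m handwheel '[[[0.013,-0.06,0,0,0,0,1],[0.025,-0.12,0,0,0,0,1],[0.038,-0.18,0,0,0,0,1],[0.050,-0.24,0,0,0,0,1],[0.050,-0.24,0,0,0,0,1]]]'
python3 - <<'E'
from h import *
for n in ("wrist","top"):
    s=snapshot(n); w=cloud(s); save(s,"m_"+n+".png")
    for l in ("mug_rim","phin"):
        for d in models.place_of(s,l): print(n,l,np.round(d["position"],4),round(d["confidence"],2))
    p=w[(w[:,:,2]>.09)&(w[:,:,2]<.102)]; p=p[np.hypot(p[:,0]-.568,p[:,1]-.327)<.06]
    if len(p): print(n,len(p),p.min(0),p.max(0))
    if n=="wrist":
        c=p[np.hypot(p[:,0]-.568,p[:,1]-.327)<.05]; b=cv2.fitEllipse(c[:,:2].astype(np.float32)*1000); print(b)
go([0.568,0.327,0.107])
E
```

```text
clock: 4.9
tool_pos: [0.5167, 0.0898, 0.1871]
eef_rot: [1.0, -0.0, 0.0, 0.0]
force: [1.2, -0.3, -0.7]
grip_width: 0.649
grip_force: 30.0
clock: 5.52
tool_pos: [0.5648, 0.3347, 0.1863]
eef_rot: [1.0, 0.004, -0.001, -0.002]
force: [-0.3, -0.4, -2.1]
grip_width: 0.653
grip_force: 30.0
wrist phin [0.5626 0.3329 0.1664] 0.61
wrist 489 [0.58072381 0.28124796 0.09009608] [0.61215418 0.35196305 0.09700409]
((564.599853515625, 323.6646728515625), (87.41349792480469, 93.3026123046875), 77.9958267211914)
top mug_rim [0.5684 0.3271 0.0996] 0.64
top mug_rim [ 4.45e-01 -6.95e-02  1.00e-04] 0.63
top phin [0.566  0.3286 0.1681] 0.74
top phin [ 0.7565 -0.0124  0.0043] 0.18
top 41 [0.51105735 0.28001607 0.09012103] [0.56712653 0.33462706 0.10001922]
clock 5.83 at [0.5671 0.3262 0.1868] shift [ 0.0009 -0.0009  0.0798] turn [ 0.001 -0.    -0.002] w 0.654
```

View pics/m_wrist.png

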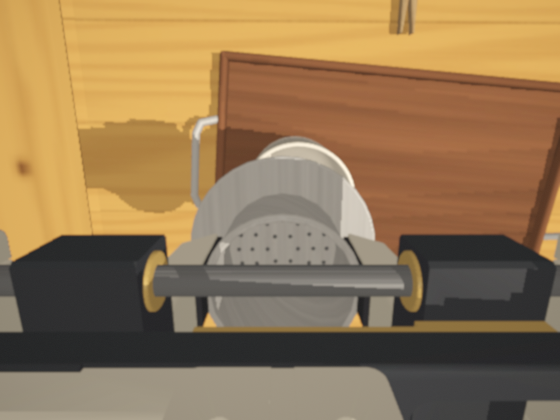

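The wrist view shows the held phin at (283,230) and the mug's far rim arc at (300,145). Its centre comes out at (0.568,0.326), so the phin is aligned.

```bash
python3 -m handwheel '[[[0.001,0,0.04,0,0,0,1],[0.001,0,0.065,0,0,0,1],[0.001,0,0.075,0,0,0,1],[0.001,0,0.078,0,0,0,1],[0.001,0,0.079,0,0,0,1]]]'
python3 -m handwheel '[[[0,0,0.001,0,0,0,1],[0,0,0.001,0,0,0,0.8],[0,0,0.001,0,0,0,0],[0,0,0.001,0,0,0,0],[0,0,0.001,0,0,0,0]]]'
python3 -m handwheel '[[[0,0,-0.05,0,0,0,0],[0,0,-0.1,0,0,0,0],[0,0.06,-0.12,0,0,0,0],[0,0.12,-0.12,0,0,0,0],[0,0.18,-0.12,0,0,0,0]]]'
python3 - <<'E'
from h import *
s=snapshot("top"); w=cloud(s)
for l in ("mug_rim","phin"):
    for d in models.place_of(s,l): print(l,np.round(d["position"],4),round(d["confidence"],2))
p=w[(w[:,:,2]>.134)&(w[:,:,2]<.155)]; p=p[np.hypot(p[:,0]-.568,p[:,1]-.327)<.06]
print(len(p),p.min(0),p.max(0),(p.min(0)+p.max(0))/2)
go([0.579,-0.086,0.15])
E
```

```text
clock: 6.45
tool_pos: [0.5683, 0.3282, 0.1085]
eef_rot: [1.0, -0.0, 0.001, -0.0]
force: [0.4, 0.3, -1.8]
grip_width: 0.651
grip_force: 30.0
clock: 7.08
tool_pos: [0.5677, 0.328, 0.1064]
eef_rot: [1.0, -0.0, -0.0, 0.0]
force: [0.3, -0.5, 0.1]
grip_width: 0.926
grip_force: 0.0
clock: 7.7
tool_pos: [0.5677, 0.1462, 0.2269]
eef_rot: [1.0, -0.0, 0.0, -0.0]
force: [0.8, -0.2, -1.2]
grip_width: 1.003
grip_force: 0.0
phin [0.5687 0.3294 0.0876] 0.65
87 [0.53646127 0.31458618 0.13431264] [0.59272169 0.35990784 0.14836377] [0.56459148 0.33724701 0.1413382 ]
clock 7.85 at [0.5682 0.1433 0.2266] shift [0.0124 0.2291 0.0771] turn [ 0.002 -0.    -0.007] w 0.999
```

```bash
python3 -m handwheel '[[[0.005,0.06,0.02,0,0,0,0],[0.012,0.12,0.05,0,0,0,0],[0.012,0.18,0.077,0,0,0,0.4],[0.012,0.229,0.087,0,0,0,0.4],[0.012,0.229,0.087,0,0,0,0.4]]]'
python3 - <<'E'
from h import *
s=snapshot("wrist"); w=cloud(s); save(s,"w2.png")
for d in models.place_of(s,"press"): print(d["position"],d["confidence"],pix(s,d["position"]))
z=w[:,:,2]; p=w[(z>0.044)&(z<0.07)]; p=p[np.hypot(p[:,0]-.579,p[:,1]+.086)<.025]
print(len(p), p.min(0),p.max(0),(p.min(0)+p.max(0))/2)
go([0.579,-0.086,0.049])
E
```

```text
clock: 8.48
tool_pos: [0.5786, -0.0861, 0.1379]
eef_rot: [1.0, -0.004, -0.001, 0.001]
force: [-0.2, 0.8, 0.3]
grip_width: 0.727
grip_force: 0.0
[0.5788, -0.0849, -0.0015] 0.75 [279, 191]
[0.6413, -0.0055, 0.0009] 0.68 [184, 120]
363 [ 0.57190736 -0.09398644  0.04474886] [ 0.58552183 -0.08040097  0.06439095] [ 0.5787146  -0.0871937   0.05456991]
clock 8.57 at [ 0.5799 -0.0801  0.1393] shift [-0.0009  0.006   0.0902] turn [-0.001  0.    -0.   ] w 0.637
```

View pics/w2.png

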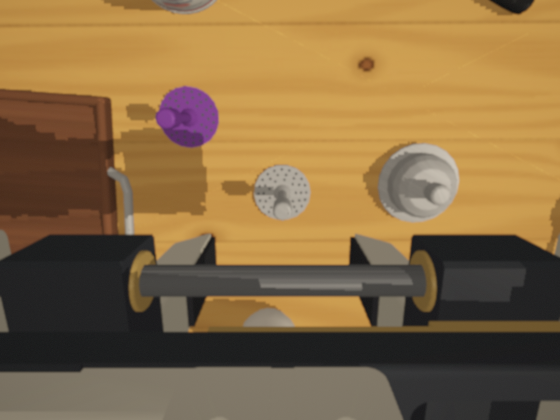

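The steel press is at (281,192) and the purple look-alike at (188,117). The gripper's centre column (~283) lines up with the steel one.

```bash
python3 -m handwheel '[[[0,0.001,0.05,0,0,0,0.4],[0,0.001,0.08,0,0,0,0.4],[0,0.001,0.089,0,0,0,0.4],[0,0.001,0.089,0,0,0,1],[0,0.001,0.089,0,0,0,1]]]'
python3 -m handwheel '[[[0,0,0,0,0,0,1],[0,0,0,0,0,0,1],[0,0,0,0,0,0,1],[0,0,0,0,0,0,1],[0,0,0,0,0,0,1]]]'
```

```text
clock: 9.2
tool_pos: [0.5808, -0.0814, 0.052]
eef_rot: [1.0, 0.0, 0.001, -0.0]
force: [0.4, 0.4, -0.1]
grip_width: 0.43
grip_force: 0.0
clock: 9.82
tool_pos: [0.5797, -0.0822, 0.0506]
eef_rot: [1.0, -0.0, 0.0, 0.0]
force: [-0.5, -0.4, 1.7]
grip_width: 0.134
grip_force: 29.9
```

```bash
python3 -m handwheel '[[[0,0,-0.06,0,0,0,1],[0,0,-0.12,0,0,0,1],[0,-0.06,-0.175,0,0,0,1],[-0.003,-0.12,-0.185,0,0,0,1],[-0.006,-0.18,-0.185,0,0,0,1]]]'
python3 -m handwheel '[[[0,-0.06,0,0,0,0,1],[-0.003,-0.12,0,0,0,0,1],[-0.006,-0.18,0,0,0,0,1],[-0.006,-0.229,0,0,0,0,1],[-0.006,-0.229,0,0,0,0,1]]]'
python3 - <<'E'
from h import *
s=snapshot("wrist"); w=cloud(s); save(s,"w3.png")
for l in ("phin","press"):
  for d in models.place_of(s,l): print(l,d["position"],d["confidence"],pix(s,d["position"]))
z=w[:,:,2]
def circ(lo,hi,c,r):
    p=w[(z>lo)&(z<hi)]; p=p[np.hypot(p[:,0]-c[0],p[:,1]-c[1])<r]
    if len(p)<10: print("few"); return
    A=np.c_[2*p[:,:2],np.ones(len(p))]; k=np.linalg.lstsq(A,(p[:,:2]**2).sum(1),rcond=None)[0]
    print(len(p),p.min(0),p.max(0),"circ",k[:2],np.sqrt(k[2]+k[0]**2+k[1]**2))
circ(.135,.15,(.568,.328),.045)   # phin rim
circ(.16,.19,(.568,.328),.04)  # press disc
for k in range(3): go([0.568,0.328,0.15]); snapshot("wrist")
E
```

```text
clock: 10.45
tool_pos: [0.5748, 0.0876, 0.2366]
eef_rot: [1.0, -0.001, 0.002, -0.0]
force: [0.6, -0.2, -0.7]
grip_width: 0.139
grip_force: 29.8
clock: 11.08
tool_pos: [0.5659, 0.3207, 0.2341]
eef_rot: [1.0, 0.004, -0.001, -0.001]
force: [-0.4, 0.1, -0.3]
grip_width: 0.134
grip_force: 29.8
phin [0.5649, 0.3272, 0.0868] 0.63 [274, 191]
press [0.3812, 0.0459, 0.001] 0.94 [492, 316]
741 [0.54307371 0.2959832  0.1350594 ] [0.5986904  0.35878118 0.1456787 ] circ [0.56749188 0.32683994] 0.03001855623198516
2962 [0.54670571 0.29202145 0.18337215] [0.5892137  0.3416576  0.18999892] circ [0.56904169 0.31709036] 0.016059245880574235
clock 11.22 at [0.5685 0.3139 0.2344] shift [-0.0004 -0.0142  0.0844] turn [ 0.001  0.    -0.001] w 0.136
clock 11.28 at [0.5687 0.3134 0.2345] shift [-0.0007 -0.0147  0.0845] turn [ 0.001  0.    -0.002] w 0.138
clock 11.32 at [0.5689 0.3132 0.2347] shift [-0.0009 -0.0149  0.0847] turn [ 0.001 -0.    -0.003] w 0.139
```

View pics/w3.png

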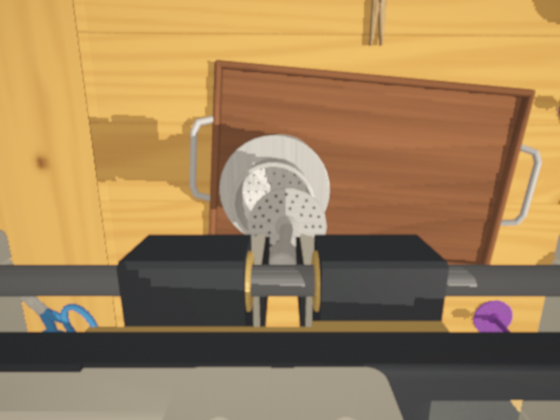

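The press is held upright with its disc at (285,215), over the phin rim at (275,190). The disc's centre is about 10 mm short in y, so I correct that and re-check before inserting.

```bash
cat >> h.py <<'E'
def box(w,lo,hi,c,r):
    z=w[:,:,2]; p=w[(z>lo)&(z<hi)]; p=p[np.hypot(p[:,0]-c[0],p[:,1]-c[1])<r]
    print(len(p),p.min(0).round(4),p.max(0).round(4),"mid",((p.min(0)+p.max(0))/2).round(4))
E
python3 -m handwheel '[[[0,-0.01,0,0,0,0,1],[0,-0.01,0.03,0,0,0,1],[0,-0.01,0.03,0,0,0,1],[0,-0.01,0.03,0,0,0,1]]]'
python3 - <<'E'
from h import *
for n in ("wrist","scene"):
    s=snapshot(n); w=cloud(s)
    box(w,.138,.148,(.568,.328),.045); box(w,.152,.162,(.568,.328),.04)
go([0.568,0.328,0.15])
E
```

```text
clock: 11.88
tool_pos: [0.5685, 0.3253, 0.2056]
eef_rot: [1.0, -0.0, 0.0, -0.0]
force: [-0.1, -0.0, 0.2]
grip_width: 0.138
grip_force: 29.8
740 [0.555  0.2952 0.138 ] [0.5989 0.3587 0.1454] mid [0.5769 0.3269 0.1417]
2972 [0.5494 0.2967 0.1556] [0.5918 0.3462 0.1619] mid [0.5706 0.3214 0.1587]
99 [0.535  0.2973 0.138 ] [0.5977 0.3597 0.1466] mid [0.5664 0.3285 0.1423]
309 [0.5435 0.2991 0.1538] [0.5916 0.347  0.162 ] mid [0.5675 0.323  0.1579]
clock 11.97 at [0.5689 0.3254 0.206 ] shift [-0.001  -0.0025  0.056 ] turn [-0.001 -0.001 -0.001] w 0.136
```

```bash
python3 -m handwheel '[[[0,-0.0055,0,0,0,0,1],[0,-0.0055,0.015,0,0,0,1],[0,-0.0055,0.035,0,0,0,1],[0,-0.0055,0.05,0,0,0,1],[0,-0.0055,0.054,0,0,0,1]]]'
python3 -m handwheel '[[[0,0,0.001,0,0,0,1],[0,0,0.002,0,0,0,1]]]'
```

```text
clock: 12.6
tool_pos: [0.5678, 0.33, 0.1495]
eef_rot: [1.0, -0.0, -0.001, 0.001]
force: [-0.7, -2.1, 7.9]
grip_width: 0.14
grip_force: 29.9
clock: 12.85
tool_pos: [0.5688, 0.3308, 0.1496]
eef_rot: [1.0, -0.0, 0.001, -0.0]
force: [-0.6, -2.0, 4.8]
grip_width: 0.135
grip_force: 29.9
```

On the floor (contact force felt, TCP 0.1495 as predicted). Release, rise and check.

```bash
python3 -m handwheel '[[[0,0,0,0,0,0,0.6],[0,0,0,0,0,0,0.6],[0,0,0,0,0,0,0.6],[0,0,-0.04,0,0,0,0.6],[0,0,-0.09,0,0,0,0.6]]]'
python3 -m handwheel '[[[0,0.06,0,0,0,0,0.6],[0,0.12,0,0,0,0,0.6],[0.005,0.18,0,0,0,0,0.6],[0.01,0.24,0,0,0,0,0.6],[0.013,0.3,0,0,0,0,0.6]]]'
python3 - <<'E'
from h import *
s=snapshot("scene"); w=cloud(s)
box(w,.152,.17,(.568,.328),.045)
s=snapshot("top"); w=cloud(s); box(w,.152,.17,(.568,.328),.045)
for l in ("phin","press","lid","mug_rim"):
  for d in models.place_of(s,l): print(l,np.round(d["position"],4),round(d["confidence"],2))
save(s,"t4.png",(90,160,200,270),5)
go([0.587,-0.204,0.12])
E
```

```text
clock: 13.48
tool_pos: [0.5676, 0.3302, 0.2386]
eef_rot: [1.0, -0.0, -0.001, 0.001]
force: [0.5, 0.4, 0.6]
grip_width: 0.398
grip_force: 0.0
clock: 14.1
tool_pos: [0.5812, 0.0287, 0.239]
eef_rot: [1.0, -0.0, 0.0, -0.0]
force: [1.1, -0.0, -0.7]
grip_width: 0.4
grip_force: 0.0
41 [0.5586 0.322  0.152 ] [0.5726 0.3353 0.163 ] mid [0.5656 0.3287 0.1575]
34 [0.5607 0.3207 0.1529] [0.5741 0.3336 0.1681] mid [0.5674 0.3272 0.1605]
phin [0.5681 0.3324 0.0883] 0.68
press [ 0.3823  0.1598 -0.0041] 0.7
press [0.5683 0.3295 0.0978] 0.49
lid [0.5661 0.3273 0.101 ] 0.59
clock 14.4 at [0.5811 0.0321 0.2388] shift [0.0056 0.2362 0.1186] turn [-0.001 -0.     0.001] w 0.403
```

View pics/t4.png

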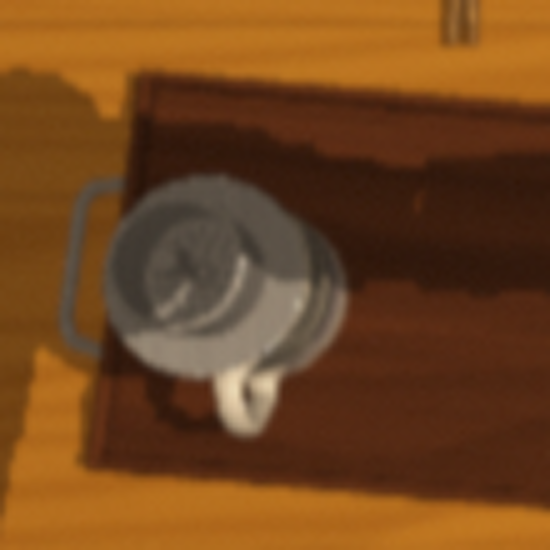

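The crop shows the press standing in the phin (knob about (185,262)), with the phin level on the mug. Next is the lid.

```bash
python3 -m handwheel '[[[0.0055,0.06,0.03,0,0,0,0.5],[0.0055,0.12,0.06,0,0,0,0.5],[0.0055,0.18,0.09,0,0,0,0.5],[0.0055,0.236,0.118,0,0,0,0.5],[0.0055,0.236,0.118,0,0,0,0.5]]]'
python3 -m handwheel '[[[0,0,0,0,0,0,0.5],[0,0,0,0,0,0,0.5]]]'
python3 - <<'E'
from h import *
s=snapshot("wrist"); w=cloud(s)
for d in models.place_of(s,"lid"): print(d["position"],d["confidence"])
box(w,.036,.06,(.587,-.204),.03); box(w,.003,.02,(.587,-.204),.05)
go([0.587,-0.204,0.035])
E
```

```text
clock: 15.02
tool_pos: [0.5851, -0.2085, 0.1185]
eef_rot: [1.0, -0.002, -0.002, 0.0]
force: [0.1, 0.5, 0.0]
grip_width: 0.496
grip_force: 0.0
clock: 15.28
tool_pos: [0.5879, -0.2023, 0.1216]
eef_rot: [1.0, 0.002, 0.001, -0.001]
force: [0.5, 0.5, 0.5]
grip_width: 0.5
grip_force: 0.0
[0.5884, -0.2043, -0.0007] 0.82
447 [ 0.5786 -0.2126  0.0376] [ 0.5947 -0.1974  0.0536] mid [ 0.5867 -0.205   0.0456]
1957 [ 0.5518 -0.2396  0.0056] [ 0.6209 -0.1707  0.02  ] mid [ 0.5864 -0.2051  0.0128]
clock 15.38 at [ 0.5877 -0.2029  0.1217] shift [-0.0009  0.0011  0.0867] turn [-0.001 -0.002  0.003] w 0.498
```

```bash
python3 -m handwheel '[[[-0.001,0.002,0.05,0,0,0,0.5],[-0.001,0.002,0.08,0,0,0,0.5],[-0.001,0.002,0.086,0,0,0,0.5],[-0.001,0.002,0.086,0,0,0,1],[-0.001,0.002,0.086,0,0,0,1]]]'
python3 -m handwheel '[[[0,0,0,0,0,0,1],[0,0,0,0,0,0,1],[0,0,0,0,0,0,1]]]'
python3 -m handwheel '[[[0,0,-0.06,0,0,0,1],[0,0,-0.12,0,0,0,1],[0,0,-0.18,0,0,0,1],[0,-0.06,-0.2,0,0,0,1],[0,-0.12,-0.2,0,0,0,1]]]'
python3 -c "
from h import *
go([0.567,0.327,0.2355])"
```

```text
clock: 16.0
tool_pos: [0.5869, -0.2074, 0.0365]
eef_rot: [1.0, 0.0, 0.001, 0.0]
force: [0.3, 0.8, 0.2]
grip_width: 0.33
grip_force: 0.0
clock: 16.38
tool_pos: [0.5862, -0.2073, 0.0354]
eef_rot: [1.0, -0.0, 0.001, 0.0]
force: [-0.4, 0.7, 4.9]
grip_width: 0.158
grip_force: 30.0
clock: 17.0
tool_pos: [0.5866, -0.087, 0.2371]
eef_rot: [1.0, -0.001, 0.002, 0.0]
force: [0.5, 0.4, -1.3]
grip_width: 0.158
grip_force: 30.0
clock 17.0 at [ 0.5866 -0.087   0.2371] shift [-0.0208 -0.4139  0.0013] turn [ 0.001 -0.004 -0.003] w 0.158
```

```bash
python3 -m handwheel '[[[-0.004,-0.06,0,0,0,0,1],[-0.008,-0.12,0,0,0,0,1],[-0.012,-0.18,0,0,0,0,1],[-0.016,-0.24,0,0,0,0,1],[-0.018,-0.3,0,0,0,0,1]]]'
python3 -m handwheel '[[[-0.003,-0.06,0,0,0,0,1],[-0.003,-0.114,0,0,0,0,1],[-0.003,-0.114,0,0,0,0,1],[-0.003,-0.114,0.02,0,0,0,1],[-0.003,-0.114,0.02,0,0,0,1]]]'
python3 - <<'E'
from h import *
for n in ("wrist","scene","top"):
    s=snapshot(n); w=cloud(s)
    if n=="wrist": save(s,"w5.png")
    try: box(w,.138,.148,(.568,.328),.045); 
    except ValueError: print("-")
    box(w,.178,.196,(.568,.328),.05)
go([0.567,0.327,0.1735])
E
```

```text
clock: 17.62
tool_pos: [0.5673, 0.2141, 0.2348]
eef_rot: [1.0, -0.0, 0.0, 0.0]
force: [0.4, -0.3, -0.2]
grip_width: 0.158
grip_force: 30.0
clock: 18.25
tool_pos: [0.5643, 0.3247, 0.2131]
eef_rot: [1.0, -0.001, -0.001, 0.001]
force: [0.5, -0.7, -0.2]
grip_width: 0.157
grip_force: 30.0
440 [0.5758 0.3001 0.1409] [0.5991 0.3572 0.1452] mid [0.5874 0.3287 0.1431]
2691 [0.5645 0.2894 0.183 ] [0.5992 0.3582 0.196 ] mid [0.5819 0.3238 0.1895]
89 [0.5353 0.2976 0.138 ] [0.5887 0.3601 0.1469] mid [0.562  0.3288 0.1425]
273 [0.5287 0.292  0.1825] [0.5967 0.3599 0.1958] mid [0.5627 0.326  0.1891]
19 [0.5367 0.3032 0.1398] [0.5486 0.3304 0.1463] mid [0.5426 0.3168 0.1431]
115 [0.5315 0.2991 0.1826] [0.5973 0.347  0.1954] mid [0.5644 0.323  0.189 ]
clock 18.4 at [0.5652 0.3259 0.2154] shift [ 0.0018 -0.0011  0.0419] turn [-0.    -0.001 -0.001] w 0.162
```

View pics/w5.png

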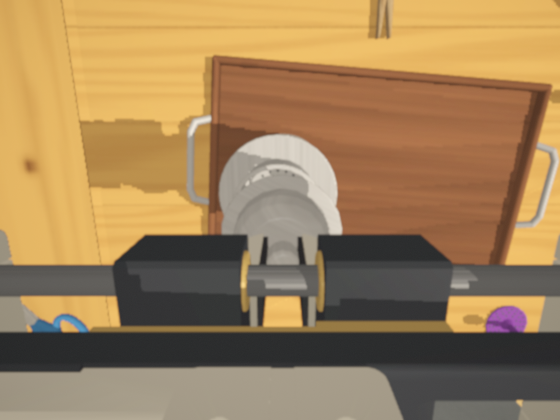

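The lid is held level at (282,215) over the phin; it needs about +3.5 mm in x and +3 mm in y.

```bash
python3 -m handwheel '[[[0.0035,-0.003,0,0,0,0,1],[0.0035,-0.003,0.015,0,0,0,1],[0.0035,-0.003,0.03,0,0,0,1],[0.0035,-0.003,0.037,0,0,0,1],[0.0035,-0.003,0.04,0,0,0,1]]]'
python3 -m handwheel '[[[0,0,0.001,0,0,0,1],[0,0,0.002,0,0,0,1]]]'
```

```text
clock: 19.02
tool_pos: [0.568, 0.3294, 0.1738]
eef_rot: [1.0, -0.0, -0.001, 0.0]
force: [0.4, -0.2, 0.8]
grip_width: 0.16
grip_force: 30.0
clock: 19.27
tool_pos: [0.5686, 0.3299, 0.1735]
eef_rot: [1.0, -0.0, 0.001, -0.0]
force: [-0.9, 0.3, 5.1]
grip_width: 0.158
grip_force: 30.0
```

```bash
python3 -m handwheel '[[[0,0,0,0,0,0,0.6],[0,0,0,0,0,0,0.6],[0,0,0,0,0,0,0.6],[0,0,-0.04,0,0,0,0.6],[0,0,-0.07,0,0,0,0.6]]]'
python3 -m handwheel '[[[0,0.06,0,0,0,0,0.6],[0,0.12,0,0,0,0,0.6],[0,0.18,0,0,0,0,0.6],[0,0.24,0,0,0,0,0.6],[0,0.3,0,0,0,0,0.6]]]'
python3 -m handwheel '[[[-0.01,0.06,0.01,0,0,0,0.5],[-0.02,0.12,0.02,0,0,0,0.5],[-0.03,0.18,0.05,0,0,0,0.5],[-0.04,0.24,0.08,0,0,0,0.5],[-0.05,0.3,0.1,0,0,0.09,0.5]]]'
python3 - <<'E'
from h import *
for n in ("scene","top"):
    s=snapshot(n); w=cloud(s); 
    for l in ("lid","phin","mug_rim"):
      for d in models.place_of(s,l): print(n,l,np.round(d["position"],4),round(d["confidence"],2))
    box(w,.178,.2,(.568,.328),.04); box(w,.14,.15,(.568,.328),.045)
    if n=="scene": save(s,"s6.png",(130,220,260,330),4)
go([0.517,-0.345,0.12],-0.09)
E
```

```text
clock: 19.9
tool_pos: [0.5684, 0.3297, 0.244]
eef_rot: [1.0, -0.0, 0.0, -0.0]
force: [1.2, 0.7, 0.4]
grip_width: 0.401
grip_force: 0.0
clock: 20.52
tool_pos: [0.568, 0.0277, 0.243]
eef_rot: [1.0, -0.0, 0.0, 0.0]
force: [1.6, -0.4, -0.4]
grip_width: 0.402
grip_force: 0.0
clock: 21.15
tool_pos: [0.5194, -0.2606, 0.1459]
eef_rot: [0.999, -0.046, -0.0, -0.0]
force: [0.2, 0.3, 0.1]
grip_width: 0.498
grip_force: 0.0
scene lid [0.5671 0.3308 0.1379] 0.9
scene phin [0.5686 0.331  0.0928] 0.84
scene mug_rim [ 0.7594 -0.0137 -0.0036] 0.5
56 [0.5582 0.3231 0.1786] [0.5755 0.338  0.1907] mid [0.5669 0.3305 0.1846]
224 [0.5346 0.2958 0.1405] [0.5973 0.3647 0.1499] mid [0.566  0.3302 0.1452]
top lid [0.5681 0.3267 0.1375] 0.76
top phin [0.5679 0.3303 0.0887] 0.65
top phin [0.5685 0.3287 0.1355] 0.49
47 [0.561  0.3211 0.1797] [0.5747 0.3382 0.1929] mid [0.5678 0.3297 0.1863]
235 [0.5341 0.2957 0.1413] [0.6023 0.3643 0.1498] mid [0.5682 0.33   0.1455]
clock 21.55 at [ 0.5209 -0.2576  0.1474] shift [0.0037 0.0875 0.0274] turn [-0.    -0.001  0.003] w 0.502
```

View pics/s6.png

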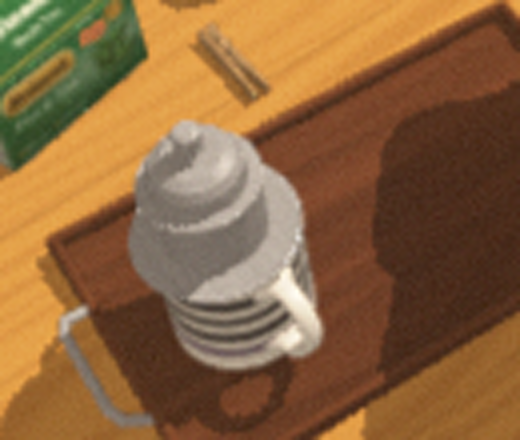

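The lid is seated level at crop pixel (195,190), and the assembly stands straight on the mug. Next is the spoon.

```bash
python3 -m handwheel '[[[0.002,0.05,0.02,0,0,0,0.5],[0.0035,0.087,0.027,0,0,0,0.5],[0.0035,0.087,0.027,0,0,0,0.5],[0.0035,0.087,0.027,0,0,0,0.5]]]'
python3 - <<'E'
from h import *
s=snapshot("wrist"); w=cloud(s); save(s,"w7.png")
for d in models.place_of(s,"teaspoon"): print(d["position"],d["confidence"])
m=models.cut_out(s,"teaspoon")[0]["pixels"]; p=w[m]; p=p[~np.isnan(p).any(1)]
r=cv2.minAreaRect(p[:,:2].astype(np.float32)*1000); print(r)
for a in np.arange(.45,.58,.02):
    q=p[abs(p[:,0]-a)<.006]
    if len(q): print(a.round(2),q[:,1].min().round(4),q[:,1].max().round(4),np.median(q[:,2]).round(4),q[:,2].max().round(4))
go([0.517,-0.345,0.02],-0.09)
E
```

```text
clock: 22.05
tool_pos: [0.5165, -0.3446, 0.1201]
eef_rot: [0.999, -0.044, 0.0, -0.0]
force: [-0.3, 0.6, -0.8]
grip_width: 0.494
grip_force: 0.0
[0.517, -0.3401, -0.0035] 0.81
((518.3215942382812, -346.5015563964844), (26.648061752319336, 124.0333023071289), 85.8701171875)
0.47 -0.3409 -0.3303 0.0044 0.0068
0.49 -0.3436 -0.334 0.0072 0.0096
0.51 -0.3462 -0.3375 0.0093 0.0116
0.53 -0.3495 -0.3421 0.0095 0.0115
0.55 -0.3625 -0.3367 0.0035 0.007
0.57 -0.3631 -0.3385 0.0039 0.0074
clock 22.2 at [ 0.5165 -0.3444  0.1203] shift [0.0004 0.0006 0.1003] turn [-0.    -0.001  0.002] w 0.5
```

View pics/w7.png

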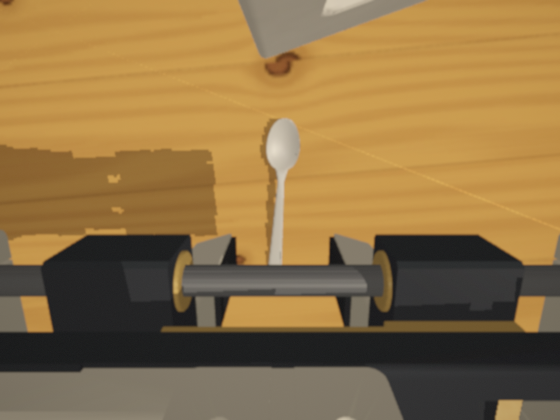

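The spoon's handle crosses the gripper column at (278,235), its axis is at yaw −0.16, and the handle height is about 10 mm.

```bash
python3 -m handwheel '[[[-0.001,-0.002,0.05,0,0,0.07,0.5],[-0.001,-0.002,0.1,0,0,0.07,0.5],[-0.001,-0.002,0.113,0,0,0.07,0.5],[-0.001,-0.002,0.116,0,0,0.07,0.5],[-0.001,-0.002,0.116,0,0,0.07,1]]]'
python3 -m handwheel '[[[0,0,0,0,0,0,1],[0,0,0,0,0,0,1],[0,0,0,0,0,0,1],[0,0,0,0,0,0,1]]]'
```

```text
clock: 22.82
tool_pos: [0.5161, -0.3445, 0.0055]
eef_rot: [0.997, -0.08, 0.001, 0.001]
force: [0.0, 0.7, 0.5]
grip_width: 0.433
grip_force: 0.0
clock: 23.32
tool_pos: [0.5154, -0.3443, 0.0052]
eef_rot: [0.997, -0.08, 0.001, 0.0]
force: [-2.0, 0.9, 9.5]
grip_width: 0.173
grip_force: 28.3
```

```bash
python3 -m handwheel '[[[0,0,-0.03,0,0,0,1],[0,0,-0.08,0,0,0,1],[0,0,-0.13,0,0,0,1],[0,0,-0.13,0,0,-0.08,1]]]'
python3 - <<'E'
from h import *
s=snapshot("wrist"); save(s,"w8.png"); w=cloud(s)
box(w,.12,.16,(.52,-.345),.08)
d=models.place_of(s,"teaspoon"); print([(x["position"],x["confidence"]) for x in d])
go([0.561,0.129,0.1],-0.08)
E
```

```text
clock: 23.82
tool_pos: [0.5174, -0.3455, 0.1389]
eef_rot: [0.999, -0.04, 0.004, 0.002]
force: [-0.2, 0.3, -0.3]
grip_width: 0.004
grip_force: 0.0
319 [ 0.5254 -0.3516  0.1374] [ 0.5286 -0.3434  0.16  ] mid [ 0.527  -0.3475  0.1487]
[([0.5149, -0.3427, -0.0047], 0.87)]
clock 23.93 at [ 0.5152 -0.3444  0.1351] shift [ 0.0081 -0.4756  0.0347] turn [ 0.001 -0.002  0.001] w 0.002
```

View pics/w8.png

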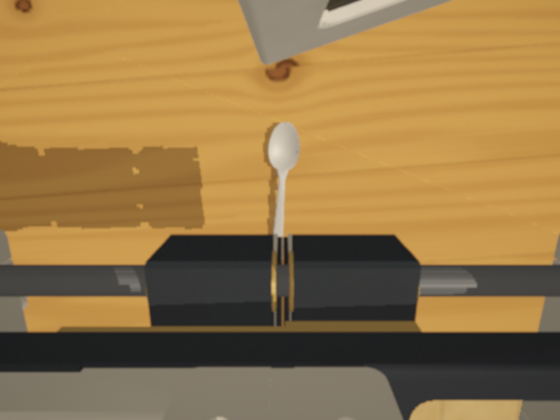

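The spoon slipped out and still lies where it was, (282,150) to (280,235). The tips were too high on the sloped handle, so I retry lower.

```bash
python3 -m handwheel '[[[0,-0.002,0.05,0,0,0.08,0.6],[0,-0.002,0.1,0,0,0.08,0.6],[0,-0.002,0.13,0,0,0.08,0.6],[0,-0.002,0.1335,0,0,0.08,0.6],[0,-0.002,0.134,0,0,0.08,0.6]]]'
python3 -m handwheel '[[[0,0,0,0,0,0,0.7],[0,0,0,0,0,0,0.8],[0,0,0,0,0,0,0.9],[0,0,0,0,0,0,1],[0,0,0,0,0,0,1]]]'
```

```text
clock: 24.55
tool_pos: [0.515, -0.3426, 0.0003]
eef_rot: [0.997, -0.081, 0.0, 0.0]
force: [-2.5, -0.2, 14.0]
grip_width: 0.397
grip_force: 7.0
clock: 25.18
tool_pos: [0.5156, -0.3424, 0.0004]
eef_rot: [0.997, -0.081, 0.001, 0.0]
force: [0.3, 0.9, 9.0]
grip_width: 0.193
grip_force: 30.9
```

```bash
python3 -m handwheel '[[[0,0,0,0,0,0,1],[0,0,0,0,0,0,1]]]'
```

```text
clock: 25.42
tool_pos: [0.5156, -0.3423, 0.0004]
eef_rot: [0.997, -0.081, 0.001, 0.0]
force: [0.5, -0.3, 8.9]
grip_width: 0.196
grip_force: 30.9
```

```bash
python3 -m handwheel '[[[0,0,-0.005,0,0,0,1],[0,0,-0.015,0,0,0,1],[0,0,-0.03,0,0,0,1],[0,0,-0.03,0,0,0,1]]]'
python3 - <<'E'
from h import *
s=snapshot("wrist"); w=cloud(s); save(s,"w9.png",(180,80,400,260),3)
m=models.cut_out(s,"teaspoon")[0]["pixels"]; p=w[m]; p=p[~np.isnan(p).any(1)]
for a in np.arange(.45,.59,.02):
    q=p[abs(p[:,0]-a)<.006]
    if len(q): print(a.round(2),q.min(0).round(4),q.max(0).round(4))
E
```

```text
clock: 25.92
tool_pos: [0.516, -0.3426, 0.0315]
eef_rot: [0.997, -0.08, 0.001, 0.001]
force: [-0.5, 0.1, -0.1]
grip_width: 0.19
grip_force: 29.9
0.49 [ 0.484  -0.3456  0.0363] [ 0.496  -0.336   0.0404]
0.51 [ 0.5138 -0.3479  0.0398] [ 0.516  -0.342   0.0427]
0.53 [ 0.5241 -0.3506  0.0379] [ 0.536  -0.3435  0.0433]
0.55 [ 0.544  -0.3617  0.0306] [ 0.556  -0.3368  0.0408]
0.57 [ 5.640e-01 -3.626e-01 -2.000e-04] [ 0.576  -0.338   0.0414]
```

```bash
python3 -m handwheel '[[[0,0,-0.05,0,0,-0.04,1],[0,0,-0.1,0,0,-0.08,1],[0,0,-0.1,0,0,-0.08,1],[0,0,-0.1,0,0,-0.08,1]]]'
python3 -c "
from h import *
go([0.561,0.129,0.1],-0.08)"
```

```text
clock: 26.52
tool_pos: [0.5144, -0.3418, 0.1291]
eef_rot: [0.999, -0.04, -0.0, -0.0]
force: [-0.6, 0.6, -1.0]
grip_width: 0.194
grip_force: 29.9
clock 26.52 at [ 0.5144 -0.3418  0.1291] shift [ 0.0085 -0.473   0.0292] turn [-0.     0.001 -0.001] w 0.194
```

```bash
python3 -m handwheel '[[[0.001,-0.06,0,0,0,0,1],[0.002,-0.12,0,0,0,0,1],[0.003,-0.18,0,0,0,0,1],[0.004,-0.24,0,0,0,0,1],[0.005,-0.3,0,0,0,0,1]]]'
python3 -m handwheel '[[[0.001,-0.06,0,0,0,0,1],[0.002,-0.12,0,0,0,0,1],[0.003,-0.173,0,0,0,0,1],[0.003,-0.173,0.03,0,0,0,1],[0.003,-0.173,0.03,0,0,0,1]]]'
python3 - <<'E'
from h import *
s=snapshot("wrist"); w=cloud(s); save(s,"w10.png")
m=models.cut_out(s,"teaspoon")[0]["pixels"]; p=w[m]; p=p[~np.isnan(p).any(1)]; p=p[p[:,2]>.07]
print(p.min(0),p.max(0))
m=models.cut_out(s,"tray")[0]["pixels"]; q=w[m]; print("tray floor",np.nanpercentile(q[:,2],[10,50,90]))
go([0.561,0.129,0.0065],-0.08)
E
```

```text
clock: 27.15
tool_pos: [0.5428, -0.0416, 0.1281]
eef_rot: [0.999, -0.04, -0.002, 0.0]
force: [0.7, 1.2, -0.5]
grip_width: 0.193
grip_force: 29.9
clock: 27.78
tool_pos: [0.558, 0.1283, 0.0964]
eef_rot: [0.999, -0.04, -0.003, 0.001]
force: [0.2, -0.8, -0.2]
grip_width: 0.197
grip_force: 29.9
[0.52058639 0.11224688 0.09490827] [0.62272115 0.13716002 0.10809692]
tray floor [0.0046315  0.00559266 0.01430785]
clock 27.93 at [0.5609 0.1277 0.0998] shift [ 0.0001 -0.0014  0.0933] turn [ 0.001  0.001 -0.002] w 0.19
```

View pics/w10.png

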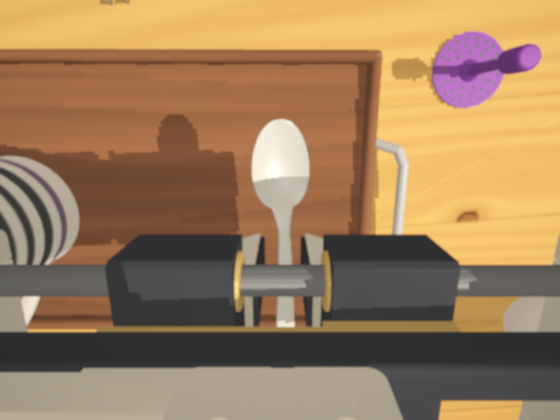

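The spoon hangs level at (280,180), inside the tray's right end and parallel to its rim at about (375,150). Lower and release.

```bash
python3 -m handwheel '[[[0,0,0.05,0,0,0,1],[0,0,0.08,0,0,0,1],[0,0,0.09,0,0,0,1],[0,0,0.092,0,0,0,1],[0,0,0.093,0,0,0,1]]]'
python3 -m handwheel '[[[0,0,0,0,0,0,0.6],[0,0,0,0,0,0,0.6],[0,0,0,0,0,0,0.6],[0,0,-0.05,0,0,0,0.6],[0,0,-0.11,0,0,0,0.6]]]'
python3 -m handwheel '[[[-0.05,0.03,-0.02,0,0,-0.18,0],[-0.1,0.08,-0.02,0,0,-0.36,0],[-0.11,0.13,-0.02,0,0,-0.54,0],[-0.11,0.18,-0.02,0,0,-0.72,0],[-0.11,0.2,-0.02,0,0,-0.9,0]]]'
python3 - <<'E'
from h import *
s=snapshot("top"); w=cloud(s); save(s,"t11.png",(90,160,340,310),3)
for l in ("teaspoon","jug","tray"):
  for d in models.place_of(s,l): print(l,np.round(d["position"],4),round(d["confidence"],2))
go([0.442,-0.07,0.14],np.pi/2); print(get_obs()["qpos"])
E
```

```text
clock: 28.55
tool_pos: [0.562, 0.1289, 0.0081]
eef_rot: [0.999, -0.04, 0.001, -0.0]
force: [-0.1, -1.3, 0.3]
grip_width: 0.187
grip_force: 29.9
clock: 29.18
tool_pos: [0.5599, 0.1285, 0.1171]
eef_rot: [0.999, -0.04, -0.001, 0.0]
force: [1.5, 0.0, -0.2]
grip_width: 0.396
grip_force: 0.0
clock: 29.8
tool_pos: [0.4344, -0.0644, 0.1371]
eef_rot: [0.919, 0.395, -0.0, 0.001]
force: [0.4, 0.6, -0.0]
grip_width: 0.896
grip_force: 0.0
teaspoon [0.5612 0.1285 0.009 ] 0.79
teaspoon [0.5721 0.3288 0.1366] 0.24
tray [0.5685 0.2309 0.0037] 0.56
clock 30.0 at [ 0.4352 -0.0616  0.1369] shift [-0.0013  0.0107 -0.0031] turn [ 0.    -0.    -0.767] w 0.993
[ 0.321628    0.27471771 -0.36222611  2.09466591  0.134869    0.79349519
 -0.88959935]
```

View pics/t11.png

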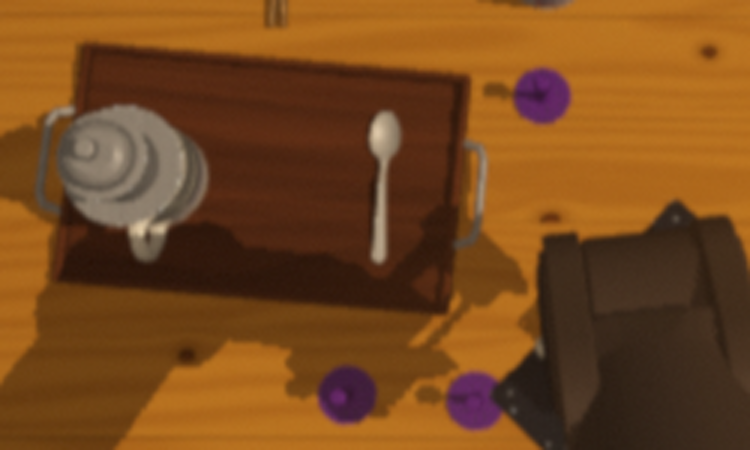

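The spoon lies at crop pixel (380,190), flat, parallel to the tray's x axis, at tray y ≈ −0.105. Now I turn for the jug.

```bash
python3 -m handwheel '[[[-0.001,0.011,0,0,0,-0.18,0],[-0.001,0.011,0,0,0,-0.36,0],[-0.001,0.011,0,0,0,-0.54,0],[-0.001,0.011,0,0,0,-0.7,0],[-0.001,0.011,0,0,0,-0.767,0]]]'
python3 -m handwheel '[[[0,0,0,0,0,0,0],[0,0,0,0,0,0,0]]]'
python3 - <<'E'
from h import *
s=snapshot("wrist"); w=cloud(s); save(s,"w12.png")
for d in models.place_of(s,"jug"): print(d["position"],d["confidence"])
box(w,.058,.075,(.442,-.07),.04); box(w,.02,.075,(.442,-.07),.06)
go([0.442,-0.07,0.014],np.pi/2)
E
```

```text
clock: 30.62
tool_pos: [0.4428, -0.0682, 0.1369]
eef_rot: [0.704, 0.71, 0.0, -0.0]
force: [0.2, -0.3, -0.2]
grip_width: 0.998
grip_force: 0.0
clock: 30.88
tool_pos: [0.4426, -0.0692, 0.1368]
eef_rot: [0.706, 0.708, 0.0, -0.0]
force: [-0.5, 0.8, 0.3]
grip_width: 1.002
grip_force: 0.0
[0.4456, -0.069, -0.0018] 0.57
1467 [ 0.416  -0.1099  0.058 ] [ 0.4676 -0.0405  0.0685] mid [ 0.4418 -0.0752  0.0632]
3000 [ 0.4148 -0.1136  0.02  ] [ 0.4696 -0.0405  0.0685] mid [ 0.4422 -0.077   0.0442]
clock 30.98 at [ 0.4426 -0.0696  0.1368] shift [-0.0004 -0.0006  0.1228] turn [ 0.    -0.     0.004] w 0.997
```

View pics/w12.png

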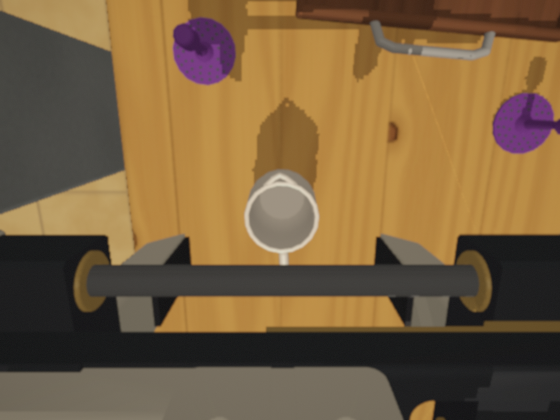

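The jug is at (282,212), lip towards +y and handle towards −y, centred between the fingers.

```bash
python3 -m handwheel '[[[0,0,0.06,0,0,0,0],[0,0,0.11,0,0,0,0],[0,0,0.127,0,0,0,0],[0,0,0.127,0,0,0,0.5],[0,0,0.127,0,0,0,0.5]]]'
python3 -m handwheel '[[[0,0,0,0,0,0,1],[0,0,0,0,0,0,1],[0,0,0,0,0,0,1],[0,0,-0.02,0,0,0,1],[0,0,-0.05,0,0,0,1]]]'
python3 -c "
from h import *
go([0.5695,0.213,0.16],np.pi/2-0.08)"
```

```text
clock: 31.6
tool_pos: [0.4432, -0.0699, 0.0106]
eef_rot: [0.705, 0.709, 0.0, 0.0]
force: [1.2, 0.0, 0.1]
grip_width: 0.833
grip_force: 0.0
clock: 32.22
tool_pos: [0.4417, -0.07, 0.06]
eef_rot: [0.705, 0.709, -0.001, -0.001]
force: [-0.4, -0.1, -2.6]
grip_width: 0.589
grip_force: 29.9
clock 32.23 at [ 0.4417 -0.07    0.06  ] shift [ 0.2824  0.129  -0.1002] turn [-0.002 -0.     0.085] w 0.589
```

```bash
python3 -m handwheel '[[[0.05,0.02,-0.02,0,0,0.04,1],[0.1,0.05,-0.06,0,0,0.085,1],[0.15,0.08,-0.09,0,0,0.085,1],[0.19,0.1,-0.1,0,0,0.085,1]]]'
python3 - <<'E'
from h import *
s=snapshot("wrist"); c=-cv2.Rodrigues(np.array(s["rvec"],float))[0].T@np.ravel(s["tvec"])
o=get_obs(); print("cam in tool",R.from_quat(o["eef_rot"]).inv().apply(c-o["tool_pos"]))
go([0.568,0.201,0.16],np.pi/2-0.08)
E
```

```text
clock: 32.72
tool_pos: [0.5429, 0.1218, 0.1619]
eef_rot: [0.735, 0.678, 0.001, 0.001]
force: [1.5, 0.1, -1.5]
grip_width: 0.589
grip_force: 29.9
cam in tool [ 0.05860794 -0.00127183 -0.15487473]
clock 32.77 at [0.5458 0.1309 0.1639] shift [0.0715 0.0169 0.0046] turn [ 0.007 -0.008  0.005] w 0.587
```

```bash
python3 -m handwheel '[[[0.03,0.01,0,0,0,0,1],[0.066,0.0165,0,0,0,0,1],[0.066,0.0165,0.03,0,0,0,1],[0.066,0.0165,0.06,0,0,0,1],[0.066,0.0165,0.09,0,0,0,1]]]'
python3 -c "
from h import *
go([0.568,0.197,0.0165],np.pi/2-0.08)"
```

```text
clock: 33.4
tool_pos: [0.5629, 0.1845, 0.0687]
eef_rot: [0.735, 0.678, -0.0, -0.0]
force: [-0.2, -0.3, -2.2]
grip_width: 0.587
grip_force: 29.9
clock 33.4 at [0.5629 0.1845 0.0687] shift [0.0129 0.0041 0.0522] turn [-0.  0.  0.] w 0.587
```

```bash
python3 -m handwheel '[[[0.01,0.003,0.02,0,0,0,1],[0.01,0.003,0.035,0,0,0,1],[0.01,0.003,0.045,0,0,0,1],[0.01,0.003,0.049,0,0,0,1],[0.01,0.003,0.051,0,0,0,1]]]'
python3 -m handwheel '[[[0,0,0,0,0,0,1],[0,0,0.001,0,0,0,1]]]'
```

```text
clock: 34.02
tool_pos: [0.5674, 0.1946, 0.0191]
eef_rot: [0.735, 0.678, 0.0, 0.0]
force: [0.0, -0.4, -1.7]
grip_width: 0.587
grip_force: 29.9
clock: 34.28
tool_pos: [0.5674, 0.1947, 0.0183]
eef_rot: [0.735, 0.678, 0.0, 0.0]
force: [0.2, 0.6, -1.4]
grip_width: 0.583
grip_force: 29.9
```

```bash
python3 -m handwheel '[[[0,0,0.001,0,0,0,1],[0,0,0.002,0,0,0,1],[0,0,0.002,0,0,0,1]]]'
```

```text
clock: 34.65
tool_pos: [0.5672, 0.1947, 0.0166]
eef_rot: [0.735, 0.678, 0.0, 0.0]
force: [-2.6, -1.4, 8.3]
grip_width: 0.587
grip_force: 29.9
```

Contact with the tray floor. Open gently, then straight up and away to the front right.

```bash
python3 -m handwheel '[[[0,0,0,0,0,0,0.35],[0,0,0,0,0,0,0.2],[0,0,0,0,0,0,0.1],[0,0,0,0,0,0,0.1],[0,0,-0.01,0,0,0,0.1]]]'
python3 -m handwheel '[[[0,0,-0.05,0,0,0,0.1],[0,0,-0.1,0,0,0,0.1],[0,0,-0.16,0,0,0,0.1],[-0.06,0,-0.2,0,0,0,0.1],[-0.12,0,-0.2,0,0,0,0.1]]]'
python3 -m handwheel '[[[-0.06,0,0,0,0,0,0.1],[-0.12,0,0,0,0,0,0.1],[-0.18,0,0,0,0,0,0.1],[-0.24,0,0,0,0,0,0.1],[-0.24,0,0,0,0,0,0.1]]]'
python3 - <<'E'
from h import *
Y=-0.085; T=np.array([.570,.2325]); M=np.array([[np.cos(Y),np.sin(Y)],[-np.sin(Y),np.cos(Y)]])
for n in ("top","scene"):
    s=snapshot(n); w=cloud(s)
    for l in "tray mug_rim phin press lid jug teaspoon tin opener".split():
        for d in models.place_of(s,l)[:1]: p=np.array(d["position"]); print(n,l,p.round(4),round(d["confidence"],2),"tray xy",(M@(p[:2]-T)).round(3))
    if n=="scene": save(s,"fin.png",(120,140,420,340),2.6)
E
```

```text
clock: 35.28
tool_pos: [0.5664, 0.1944, 0.0255]
eef_rot: [0.735, 0.678, -0.001, -0.0]
force: [0.0, 0.2, 0.5]
grip_width: 0.905
grip_force: 0.0
clock: 35.9
tool_pos: [0.5592, 0.0815, 0.2292]
eef_rot: [0.734, 0.679, 0.003, 0.001]
force: [0.8, -1.4, -1.1]
grip_width: 0.899
grip_force: 0.0
clock: 36.52
tool_pos: [0.5374, -0.1649, 0.2256]
eef_rot: [0.738, 0.675, -0.001, 0.001]
force: [0.6, -0.4, 0.3]
grip_width: 0.905
grip_force: 0.0
top tray [0.569  0.329  0.0901] 0.66 tray xy [-0.009  0.096]
top phin [0.5682 0.3314 0.0878] 0.81 tray xy [-0.01   0.098]
top press [0.3825 0.0464 0.0038] 0.79 tray xy [-0.171 -0.201]
top lid [0.5676 0.3329 0.0877] 0.59 tray xy [-0.011  0.1  ]
top jug [0.5673 0.1938 0.0049] 0.92 tray xy [ 0.001 -0.039]
top teaspoon [0.5651 0.1294 0.0064] 0.66 tray xy [ 0.004 -0.103]
top tin [ 0.7573 -0.0096  0.0019] 0.87 tray xy [ 0.207 -0.225]
top opener [ 0.7677 -0.1991  0.0024] 0.59 tray xy [ 0.234 -0.413]
scene tray [0.5711 0.2313 0.001 ] 0.66 tray xy [ 0.001 -0.001]
scene phin [0.571  0.3308 0.0943] 0.94 tray xy [-0.007  0.098]
scene press [ 0.6426 -0.002   0.0017] 0.73 tray xy [ 0.092 -0.227]
scene lid [0.5701 0.3318 0.1379] 0.71 tray xy [-0.008  0.099]
scene jug [0.5649 0.1931 0.0039] 0.97 tray xy [-0.002 -0.04 ]
scene teaspoon [0.5654 0.1275 0.0062] 0.72 tray xy [ 0.004 -0.105]
scene tin [ 0.7614 -0.0093 -0.0044] 0.62 tray xy [ 0.211 -0.225]
scene opener [ 7.607e-01 -1.950e-01  3.000e-04] 0.8 tray xy [ 0.226 -0.41 ]
```

View pics/fin.png

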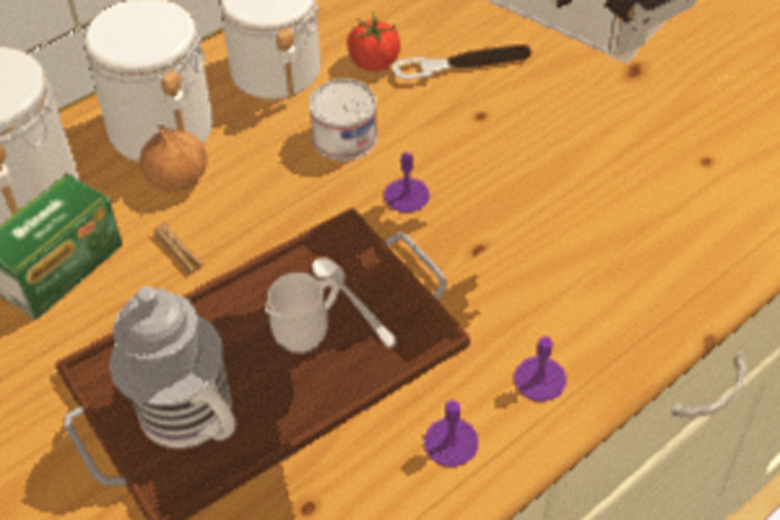

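The final view shows the assembled filter on the mug at (165,370), the jug upright at (300,312), and the spoon flat at (355,300). The tin and opener have not moved, so I hand in.

```bash
python3 -c "
from cell import manip
print(manip.finish_job())"
```

```text
the job is handed in; nothing more can be done
None
```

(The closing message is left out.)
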